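Click the headphone hanger onto its stand

ROBOT

A 6-joint arm with a two-finger parallel gripper is mounted at the origin on the work surface. World frame = base frame: x ahead of the robot, y to its left, z up, the work surface at z = 0. Lengths are in m, angles in rad, forces in N, time in s.
With the tool pointing down it reaches from about 0.25 to 0.8 m from the base axis. Payload 3.9 kg.
Tool frame: the origin (TCP) lies between the finger pads; the fingertips stand 14 mm ahead of it and the grasp point (between the pads) lies 5 mm behind it; z points along the fingers, y is the line along which they close (so a half turn about z gives the same grasp; the last joint's range is limited). The gripper opens to 85 mm and grips with 20 to 120 N. Pads are 22 mm wide; open, the fingers measure 114 mm over their backs; the gripper's body (76 mm by 85 mm) begins 54 mm behind the grasp point. The pads swing forward as they close: fully open they stand 13 mm farther back than shut.
Start: joints at [-1.176, 0.26, -0.138, 1.173, 0, 1.571], TCP at [0.202, -0.485, 0.245] pointing down, gripper open.
Joint ranges: [-2.78, 2.78], [-0.83, 1.72], [-1.28, 1.37], [-1.9, 2.12], [-1.57, 1.48], [-3.14, 3.14]. Speed limits (rad/s): [2.57, 2.57, 3.14, 3.14, 3.14, 3.14].

INTERFACE

Orientations are given as [roll, pitch, yaw] about the fixed x, y, z axes, in that order (R = Rz(yaw) Ry(pitch) Rx(roll)).
In Python, from cell import robot, cams gives the robot as it stands.
- The arm moves only by the shell command python3 -m inch 'ROWS'. ROWS is JSON, a list that holds one entry, the list of rows, each a list of 5 numbers: the gripper command: -1 is fully open, 1 is shut, values between are in proportion, then the shift along the tool's x, y, z in cm, then the turn about the tool's z in degrees. In form: [[[claw, tx, ty, tz, twist], ...]]. A call has 1 to 20 rows; each row shifts and turns the commanded pose from where the row before left it, along the tool's axes as they then stand; what a row does not reach is not made up. A row lasts 1/10 s, in which the tool goes at most 50 mm and 8.59 degrees, less where a joint would pass 70% of its speed; a pose out of reach is approached as far as the arm can. A call with a gripper value outside its range is refused whole. The fingers move at their own pace and stop on an object; the grip force is fixed at half the most. Time passes only in rows, so rows that do not move let the fingers close. It gives the time, the measured TCP pose, the force, the opening and the grip force at its end, in the units of the state.
- robot.sense(): the state, without advancing time (a new reading comes with each control period).
- cams.grab_frame(name): name is "side" or "top"; returns a dict with "pixels" (384x512x3 uint8, blue, green, red), "mtx" (3x3 intrinsics, pixels), "view" (4x4, takes a point from world to camera coordinates). Camera axes: x right, y up, looking along -z (the intrinsics and any distortion apply to the point x, -y, -z); pixel columns grow to the right and rows downward; lengths in m; the calibration is good to about 2 mm. A picture is of the moment at which its call begins. There is no depth.
- robot.job_done(): hands the job in; it is judged then, once.
Trained networks look in the newest picture that a camera, given by its name, has taken for a name from the list of things; names that differ only in an ending like _2 or _b are one class to them, and where a whole thing is asked for, a point or a joint stands for the part that bears it (a point fixed in the world has none). Each returns a list of dicts, best first, with "conf" (0 to 1); they miss things now and then, are a little off and sometimes report something else, mostly with a low value. They report only what shows in the picture. A call takes as long as a camera call. They do not tell look-alikes from the thing itself.
- cams.find_in(camera, name): "point" ([x, y, z] in m, in the coordinates of the camera as it stood for that picture, good to about 4 mm: the middle of the surface that is visible of it).
- cams.outline_of(camera, name): "mask" (384x512 bool, what is visible of it).
- cams.tip_of(camera, name): "point" ([x, y, z] in m, in the coordinates of the camera as it stood for that picture, good to about 4 mm: a listed point, or the origin of a listed thing).
The state is a dict: "time_s": time; "joint_pos": joint angles; "dq": joint speeds; "effort": joint torques, N m; "tcp_pos": TCP position; "ee_rot": TCP orientation; "force": force on the tool from outside, world axes, zero at the start; "torque": the same for the moment, N m; "gripper_width": opening from 0.0 (shut) to 1.0 (fully open); "grip_force": force on a finger pad.
Only numpy, scipy, OpenCV 4.12 (cv2) and the standard library are available. Lean on these libraries where they do the work, as an engineer would, in place of code of your own. Each camera call takes 0.05 s, during which the arm holds its last target. There are 200 camera calls.

TASK

Put the orange headphone hanger on its stand: slide its sleeve down over the steel pole, past the sprung ball until it clicks and sits fully home on the black stop, with the hook pointing out over the long end of the white foot, then let go. Be gentle: once it has clicked do not lean on the stop, which cracks if pressed with more than about 30 N, and leave the speaker, jar, remote and headphones where they are.

Things in the scene. Friction and masses are not known exactly. Their poses are not given: they have to be found in the camera images.
- hanger: Orange plastic headphone hanger, 56 to 112 g, standing upright on the table: square sleeve 34 x 34 mm, 36 mm high, vertical through bore 17.5 mm wide. Origin: centre of the sleeve's underside, z up the bore. A hook arm 10 mm wide, 10 mm thick, top flush with the sleeve's top, runs out along +x to 79 mm and there turns up to 60 mm height. Grip the sleeve's flat +y and -y sides.
- post: Headphone stand, fixed: white foot 10 mm thick, 56 mm wide, reaching 103 mm along +x (long end), 47 mm along -x. Origin: pole axis at table level, z up. Steel pole 16 mm in diameter. A black stop, 29 mm wide, is clamped on it with its upper face 46 to 70 mm above the table, different each time, not measured: feel for it. It cracks above 30 N between hanger and stand.
- pole_tip (a point): Top of the pole, on its axis, 124 mm above the table; the last 8 mm taper to 6 mm diameter. Forces felt on the way down: about 5 to 8 N up as the sleeve meets the ball, 1 to 2 N while the bore rubs over it, at the click a dip of 2 to 5 N as the ball pushes the sleeve down; 1 to 3 mm lower it lands on the stop, force rising 4 N or more per mm. Let go after the click, the sleeve drops home itself.
- ball (a joint): How far the sprung steel ball (8 mm diameter) is pressed into the pole, in m: 0 sprung out, 3 mm proud; 0.001 to 0.0025 pressed in by the bore. It sits on the post's +x side, its centre always 41 mm above the stop's upper face, so 87 to 111 mm above the table. Preload 4 N, 800 N/m. Out above the sleeve, it locks it.
- hook_tip (a point): The upper end of the hanger's upturned hook, 75 mm along the hanger's +x from the bore axis and 60 mm above its underside.
- speaker: White round wireless speaker, 88 mm diameter, 115 mm high, loose; origin at the centre of its underside. Leave alone.
- jar: Frosted glass jar with aluminium screw lid, 72 mm diameter, 93 mm high, loose; origin at the centre of its underside. Leave alone.
- remote: Blue plastic remote 42 x 150 x 18 mm lying flat, long side along its y, loose; origin at the centre of its underside. Leave alone.
- headphones: Black headphones lying flat, about 200 x 150 mm and 34 mm high, loose; origin on the table between the cups. Leave alone.
There are look-alikes about, which are no part of the job. Of the things that look like the hanger, the smallest one is meant.

How it is judged:
By the outcome, as a careful person would: the job done as asked, in the order asked, and still so for the second after the job is handed in, with the robot touching nothing.
It also fails if it takes over 72 s, if anything falls off the work surface, if the arm or the gripper's body presses on something with over 40 N, if the wrist force passes 120 N, or if a joint passes its speed limit or range.

## Working session

There is one attempt and no reset: what is moved stays moved. The work goes in short steps, Python scripts to look and compute and a shell command to move; the robot and the scene stay as the last step left them, time stands still between calls to the robot, and variables do not carry over. Pictures are saved under pics/ and viewed, at most 10 in all, crops included, and the job is handed in when it is done.

```bash
mkdir -p pics
cat > h.py <<'E'
from cell import robot,cams
import numpy as np,cv2
def w(f,p):
    return (np.linalg.inv(f["view"])@np.r_[p,1])[:3]
def px(f,P):
    c=(f["view"]@np.r_[P,1])[:3]; q=f["mtx"]@np.array([c[0],-c[1],-c[2]]); return q[:2]/q[2]
def onz(f,uv,z):
    d=np.linalg.inv(f["mtx"])@np.r_[uv,1]; V=np.linalg.inv(f["view"]); o=V[:3,3]
    r=V[:3,:3]@np.array([d[0],-d[1],-d[2]]); return o+r*(z-o[2])/r[2]
E
python3 - <<'E'
from h import *
np.set_printoptions(precision=3,suppress=True)
ims=[]
for c in("side","top"):
    f=cams.grab_frame(c); print(c,np.linalg.inv(f["view"])[:3,3],f.keys()); cv2.imwrite(f"pics/{c}0.png",f["pixels"])
    for n in("hanger","post","speaker","jar","remote","headphones"):
        for d in cams.find_in(c,n)[:4]:
            P=w(f,d["point"]);print(" find",n,round(d["conf"],2),P,px(f,P))
    for n in("hanger","post","pole_tip","hook_tip"):
        for d in cams.tip_of(c,n)[:4]:
            P=w(f,d["point"]);print(" tip",n,round(d["conf"],2),P,px(f,P))
print(robot.sense())
E
```

```text
side [0.151 0.946 0.945] dict_keys(['pixels', 'mtx', 'view'])
 find hanger 0.62 [ 0.58  -0.021  0.044] [228.435 202.122]
 find post 0.91 [ 0.503 -0.185  0.011] [267.649 183.48 ]
 find speaker 0.71 [ 0.432 -0.363  0.083] [301.537 141.163]
 find jar 0.74 [0.443 0.415 0.085] [215.174 320.147]
 find remote 0.95 [0.362 0.018 0.018] [293.238 231.025]
 find headphones 0.63 [ 0.614 -0.438  0.026] [259.401 136.318]
 tip hanger 0.9 [0.486 0.115 0.001] [243.044 248.79 ]
 tip hanger 0.7 [ 0.329  0.207 -0.001] [287.249 286.147]
 tip hanger 0.66 [ 0.592 -0.038 -0.004] [227.705 209.385]
 tip post 0.85 [ 0.498 -0.19   0.004] [269.535 184.65 ]
 tip pole_tip 0.56 [ 0.499 -0.19   0.123] [269.055 155.634]
 tip hook_tip 0.88 [0.553 0.053 0.081] [227.322 210.192]
 tip hook_tip 0.86 [0.43  0.234 0.082] [246.73  264.474]
 tip hook_tip 0.81 [0.556 0.142 0.059] [215.185 235.746]
top [0.414 0.007 1.191] dict_keys(['pixels', 'mtx', 'view'])
 find hanger 0.85 [0.347 0.22  0.049] [172.384 240.35 ]
 find hanger 0.79 [ 0.58  -0.025  0.046] [256.168 164.805]
 find hanger 0.53 [0.493 0.12  0.038] [207.703 192.376]
 f
[... 655 characters left out ...]
 0.125] [313.748 191.836]
 tip hook_tip 0.9 [0.426 0.239 0.08 ] [164.629 213.367]
 tip hook_tip 0.6 [0.551 0.052 0.085] [230.145 172.174]
 tip hook_tip 0.48 [0.552 0.144 0.055] [199.609 172.299]
 tip hook_tip 0.28 [ 0.498 -0.186  0.124] [313.331 191.135]
{'time_s': 1.1, 'joint_pos': array([-1.176,  0.26 , -0.138,  1.173,  0.   ,  1.571]), 'dq': array([-0.001,  0.001,  0.   ,  0.   ,  0.001, -0.   ]), 'effort': array([ -0.001, -40.562,  25.424,   0.001,   0.   ,   0.   ]), 'tcp_pos': array([ 0.202, -0.485,  0.245]), 'ee_rot': array([-3.142, -0.   ,  0.395]), 'force': array([0.481, 0.139, 0.161]), 'torque': array([ 0.029, -0.099,  0.008]), 'grip_force': 0.0, 'gripper_width': 1.001042811903846}
```

View pics/side0.png

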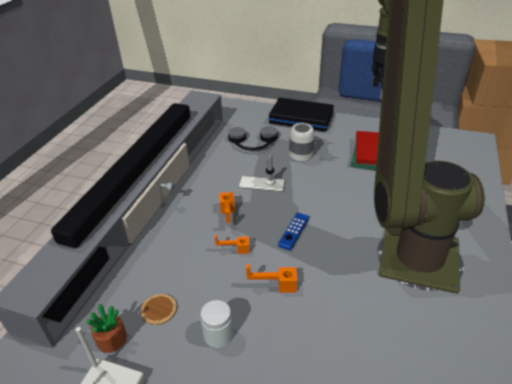

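View pics/top0.png

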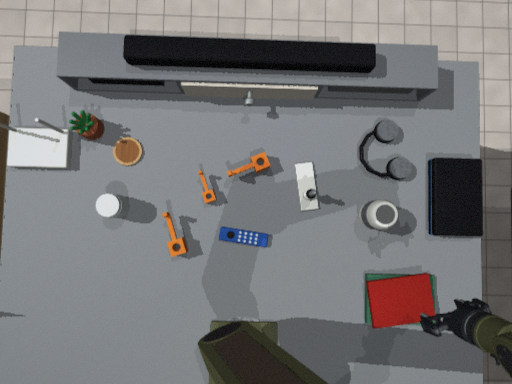

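The top view shows three orange hangers: A (208,190), B (250,166) and C (175,235). A has the smallest sleeve and the shortest arm. I'll check it in a crop, along with the post foot at (307,187).

```bash
cat > m.py <<'E'
from h import *
np.set_printoptions(precision=4,suppress=True)
f=cams.grab_frame("top"); im=f["pixels"]
s=cams.grab_frame("side"); ims=s["pixels"]
a=cv2.resize(im[140:265,150:330],None,fx=4,fy=4,interpolation=cv2.INTER_CUBIC)[:,:400+320]
cv2.imwrite("pics/crop1.png",a[:500,:720])
b=cv2.resize(ims[145:270,200:320],None,fx=4,fy=4,interpolation=cv2.INTER_CUBIC); cv2.imwrite("pics/crop2.png",b)
o=(im[...,2].astype(int)-im[...,0]>70).astype(np.uint8)
n,l,st,c=cv2.connectedComponentsWithStats(o)
for i in range(1,n):
    if st[i,4]>60 and 150<c[i][0]<280: 
        ys,xs=np.where(l==i); Q=np.array([onz(f,(x,y),.036) for x,y in zip(xs,ys)])[:,:2]
        r=cv2.minAreaRect((Q*1000).astype(np.float32)); print("orange",c[i],st[i],r)
for nm in("post",):
    m=cams.outline_of("top",nm)
    for d in m[:2]:
        ys,xs=np.where(d["mask"]); print(nm,d["conf"],len(xs),xs.mean(),ys.mean())
h=im.min(2)>150
ys,xs=np.where(h); k=(xs>285)&(xs<330)&(ys>150)&(ys<220)
Q=np.array([onz(f,(x,y),.010)[:2] for x,y in zip(xs[k],ys[k])]); print("foot",len(Q),cv2.minAreaRect((Q*1000).astype(np.float32)))
E
python3 m.py
```

```text
orange [252.4167 164.3764] [227 152  43  24 348] ((575.791259765625, 1.1742706298828125), (48.660804748535156, 130.5821533203125), 23.309040069580078)
orange [206.4508 189.8653] [198 170  18  33 193] ((513.51416015625, 128.53610229492188), (101.44993591308594, 34.418983459472656), 19.996522903442383)
orange [173.7049 238.4126] [162 212  25  45 366] ((369.1475830078125, 221.23345947265625), (133.3138427734375, 49.11986541748047), 15.987191200256348)
post 0.94 846 306.47399527186764 185.84751773049646
post 0.47 1060 387.61698113207547 150.17169811320755
foot 711 ((523.8392333984375, -183.40565490722656), (148.2036590576172, 56.85340118408203), 8.821592330932617)
```

View pics/crop1.png

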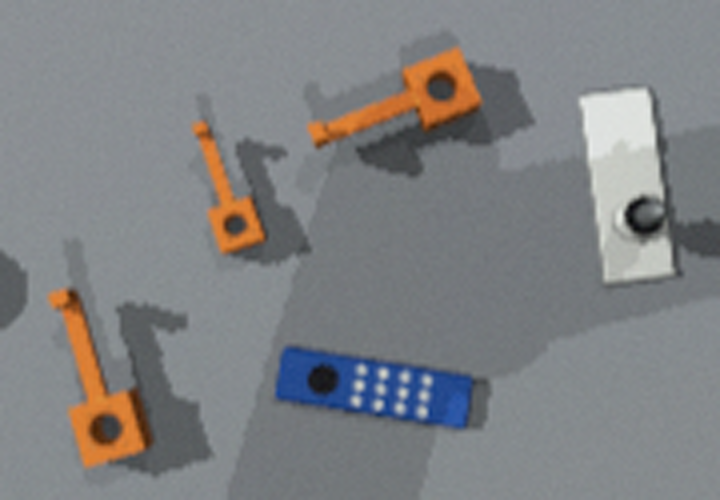

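View pics/crop2.png

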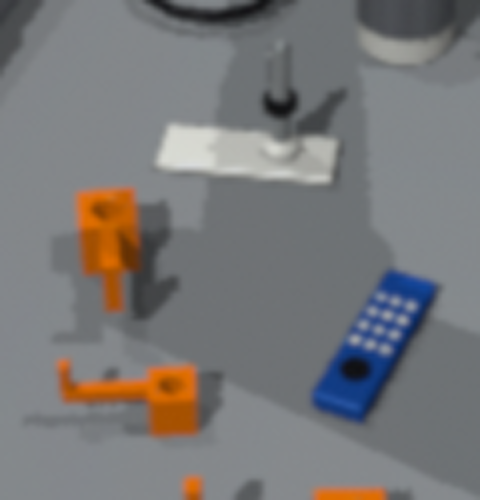

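A is the right one: crop1 (235,224) has the smallest sleeve and shortest arm, and its 34 mm sleeve width matches. B and C measure 49 mm. Next I'll refine A's pose and the pole's pose by fitting silhouettes in both cameras.

```bash
cat > fit.py <<'E'
from h import *
from scipy.optimize import minimize
np.set_printoptions(precision=4,suppress=True)
BX=[(-.017,.017,-.017,.017,0,.036),(.017,.079,-.005,.005,.026,.036),(.070,.079,-.005,.005,.026,.060)]
K=8
def rend(f,x,y,yaw,box,z0=0):
    M=np.zeros((384*K//1,512*K),np.uint8) 
    c,s=np.cos(yaw),np.sin(yaw)
    for b in box:
        P=[px(f,(x+c*X-s*Y,y+s*X+c*Y,z0+Z)) for X in b[:2] for Y in b[2:4] for Z in b[4:]]
        h=cv2.convexHull(((np.array(P)+.5)*K).astype(np.int32)); cv2.fillConvexPoly(M,h,255)
    return cv2.resize(M,(512,384),interpolation=cv2.INTER_AREA)/255.
def orange(f,c0,r=45):
    im=f["pixels"].astype(float); o=np.clip((im[...,2]-im[...,0])/110,0,1)*((im[...,2]-im[...,0])>40)
    n,l,st,_=cv2.connectedComponentsWithStats((o>.3).astype(np.uint8))
    i=min(range(1,n),key=lambda i:(np.hypot(*(_[i]-c0)) if st[i,4]>60 else 1e9)); m=cv2.dilate((l==i).astype(np.uint8),np.ones((3,3)))
    return o*m
def fit(fs,ms,x0,box,z0=0):
    e=lambda p:sum(np.abs(rend(f,p[0]/100,p[1]/100,p[2]/10,box,z0)-m).sum() for f,m in zip(fs,ms))
    x0=np.array([x0[0]*100,x0[1]*100,x0[2]*10])
    r=minimize(e,x0,method="Nelder-Mead",options=dict(initial_simplex=x0+np.vstack([[0,0,0],np.eye(3)*.7]),maxfev=90,xatol=.005,fatol=.05))
    return r.x[0]/100,r.x[1]/100,np.degrees(r.x[2]/10),r.fun,e(x0)
E
python3 - <<'E'
from fit import *
t=cams.grab_frame("top"); s=cams.grab_frame("side")
mt=orange(t,(206,190)); ms=orange(s,(235,244))
for F,M in(([t],[mt]),([s],[ms]),([t,s],[mt,ms])): print("hanger",fit(F,M,(.485,.115,.37),BX))
FT=[(-.047,.103,-.028,.028,0,.01)]
for nm,f,c in(("top",t,(306,186)),("side",s,(262,184))):
    im=f["pixels"].min(2).astype(float); m=np.zeros_like(im); x,y=c
    m[y-32:y+32,x-28:x+28]=np.clip((im-125)/60,0,1)[y-32:y+32,x-28:x+28]
    if nm=="top": print("foot",fit([f],[m],(.496,-.188,.154),FT))
    # pole tip networks
    for d in cams.tip_of(nm,"pole_tip")[:1]: print(nm,w(f,d["point"]))
    r=[px(f,(.496,-.188,.124)),px(f,(.4975,-.1885,.01))]; print(r)
E
```

```text
hanger (np.float64(0.48399152915963617), np.float64(0.11897748920057481), np.float64(20.44498716824441), np.float64(31.402495543672014), np.float64(99.28663101604278))
hanger (np.float64(0.48605751193892827), np.float64(0.1140345469936192), np.float64(21.242033224150674), np.float64(19.423885918003563), np.float64(29.212477718360073))
hanger (np.float64(0.48452049208803344), np.float64(0.11692060488147478), np.float64(21.16429070409213), np.float64(112.13083778966131), np.float64(128.49910873440285))
foot (np.float64(0.4971838047202208), np.float64(-0.18886974262306302), np.float64(9.168589144672923), np.float64(323.7754901960784), np.float64(330.2950980392157))
top [ 0.4968 -0.1868  0.1241]
[array([313.9847, 191.8043]), array([307.493 , 193.9476])]
side [ 0.4969 -0.1894  0.1235]
[array([269.8409, 155.8301]), array([269.5242, 183.4947])]
```

```bash
python3 -m inch '[[[-0.4,2.46,-2.23,0,0],[-0.4,2.46,-2.23,0,0],[-0.4,2.46,-2.23,0,0],[-0.4,2.46,-2.23,0,0],[-0.4,2.46,-2.23,0,0],[-0.4,2.46,-2.23,0,0],[-0.4,2.46,-2.23,0,0],[-0.4,2.46,-2.23,0,0],[-0.4,2.46,-2.23,0,0],[-0.4,2.46,-2.23,0,0],[-0.4,2.46,-2.23,0,0],[-0.4,2.46,-2.23,0,0],[-0.4,2.46,-2.23,0,0],[-0.4,2.46,-2.23,0,0],[-0.4,2.46,-2.23,0,0],[-0.4,2.46,-2.23,0,0],[-0.4,2.46,-2.23,0,0],[-0.4,2.46,-2.23,0,0],[-0.4,2.46,-2.23,0,0],[-0.4,2.46,-2.23,0,1.5]]]'
```

```text
time_s: 3.45
tcp_pos: [0.485, 0.1177, 0.2454]
ee_rot: [3.141, -0.0, 0.368]
force: [-0.3, 0.0, 0.7]
gripper_width: 0.698
grip_force: 0.0
```

```bash
python3 -m inch '[[[-0.4,0,0,3,0],[-0.4,0,0,4,0],[-0.4,0,0,4,0],[-0.4,0,0,4,0],[-0.4,0,0,3,0],[-0.4,0,0,2,0],[-0.4,0,0,1.2,0],[-0.4,0,0,1,0],[-0.4,0,0,0,0],[0.2,0,0,0,0],[1,0,0,0,0],[1,0,0,0,0],[1,0,0,0,0],[1,0,0,0,0],[1,0,0,0,0],[1,0,0,0,0]]]'
```

```text
time_s: 5.05
tcp_pos: [0.4856, 0.1166, 0.0243]
ee_rot: [3.141, -0.002, 0.369]
force: [-0.4, -0.7, 6.5]
gripper_width: 0.388
grip_force: 60.3
```

```bash
python3 -m inch '[[[1,0,0,-1,0],[1,0,0,-2,0],[1,0,0,-3,0],[1,0,0,-4,0],[1,0,0,-4,0],[1,0,0,-2,0],[1,0,0,-1,0],[1,0,0,0,0],[1,0,0,0,0]]]'
python3 - <<'E'
from fit import *
t=cams.grab_frame("top"); s=cams.grab_frame("side")
st=robot.sense(); p=st["tcp_pos"]; print(p,st["ee_rot"],st["force"])
yaw=st["ee_rot"][2]
# shift in tool axes to bring TCP over pole, after twist to foot yaw
y2=np.radians(9.0); d=np.array([.497,-.1885])-p[:2]
print("tx,ty cm at present yaw",100*d@[np.cos(yaw),np.sin(yaw)],100*d@[np.sin(yaw),-np.cos(yaw)],"twist",np.degrees(yaw-y2))
E
```

```text
time_s: 5.95
tcp_pos: [0.4837, 0.1161, 0.1923]
ee_rot: [-3.141, 0.002, 0.369]
force: [-0.8, 0.1, -1.1]
gripper_width: 0.384
grip_force: 59.7
[0.4833 0.116  0.1916] [-3.1412  0.0034  0.3686] [-0.3231 -0.6182 -1.8023]
tx,ty cm at present yaw -9.695216626777777 28.90005736539338 twist 12.121943738346605
```

```bash
python3 -m inch '[[[1,-0.4,1.2,0,0],[1,-0.8,2.4,0,0],[1,-0.8,2.4,0,0],[1,-0.8,2.4,0,0],[1,-0.8,2.4,0,0],[1,-0.8,2.4,0,0],[1,-0.8,2.4,0,0],[1,-0.8,2.4,0,0],[1,-0.8,2.4,0,0],[1,-0.8,2.4,0,0],[1,-0.8,2.4,0,0],[1,-0.8,2.4,0,0],[1,-0.5,1.3,0,0],[1,0,0,0,4],[1,0,0,0,4],[1,0,0,0,4.1],[1,0,0,0,0],[1,0,0,0,0]]]'
cat > look.py <<'E'
from fit import *
import sys
t=cams.grab_frame("top"); s=cams.grab_frame("side")
st=robot.sense(); p=st["tcp_pos"]; print(p,st["ee_rot"],st["force"])
z0=p[2]-.0237
for c,f in(("side",s),("top",t)):
    for n in("hanger","hook_tip","pole_tip"):
        for d in cams.tip_of(c,n)[:4]:
            P=w(f,d["point"])
            if np.hypot(*(P[:2]-p[:2]))<.12: print(c,n,round(d["conf"],2),P,px(f,P))
print("pred tip",px(s,(.497,-.1885,.124)),px(t,(.497,-.1885,.124)))
c0=px(s,(p[0]+.02,p[1],z0+.02)); m=orange(s,c0)
print("fit side",fit([s],[m],(p[0],p[1],st["ee_rot"][2]),BX,z0))
x,y=c0.astype(int)
cr=s["pixels"][max(y-40,0):y+60,x-60:x+60]; cv2.imwrite(sys.argv[1],cv2.resize(cr,None,fx=6,fy=6,interpolation=cv2.INTER_CUBIC)[:600,:720]); print("crop org",x-60,max(y-40,0))
E
python3 look.py pics/l1.png
```

```text
time_s: 7.85
tcp_pos: [0.4978, -0.1882, 0.1929]
ee_rot: [-3.141, 0.001, 0.159]
force: [-0.3, 0.2, 0.0]
gripper_width: 0.386
grip_force: 59.8
[ 0.498  -0.1881  0.1931] [-3.1413  0.0004  0.1585] [ 0.4873 -0.2092 -0.8905]
side hanger 0.63 [ 0.4985 -0.1889  0.1683] [269.1406 143.9571]
side hook_tip 0.58 [ 0.5724 -0.1762  0.226 ] [245.0436 126.7383]
side pole_tip 0.69 [ 0.4972 -0.1919  0.1255] [269.8411 154.7331]
top pole_tip 0.59 [ 0.4934 -0.1847  0.1249] [312.8855 192.6829]
pred tip [269.5884 155.6948] [314.1644 191.4564]
fit side (np.float64(0.4985389709459877), np.float64(-0.18812933085835695), np.float64(8.78327827667428), np.float64(124.08039215686274), np.float64(128.40160427807487))
crop org 203 97
```

View pics/l1.png

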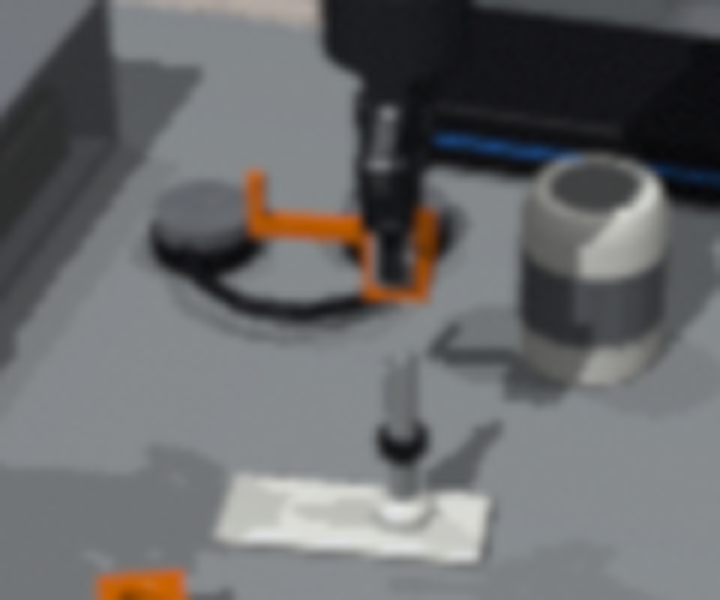

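The crop shows the sleeve at crop x≈398, above the pole at x≈402 with its tip at row 355. It is nearly aligned, so I'll shift about 1 mm along -x and go down to just above the tip.

```bash
python3 -m inch '[[[1,-0.1,0,1.5,0],[1,0,0,1.5,0],[1,0,0,0.8,0],[1,0,0,0.2,0],[1,0,0,0,0],[1,0,0,0,0]]]'; python3 look.py pics/l2.png
```

```text
time_s: 8.85
tcp_pos: [0.4977, -0.1886, 0.1539]
ee_rot: [3.141, -0.001, 0.157]
force: [0.7, -0.5, -0.3]
gripper_width: 0.389
grip_force: 59.7
[ 0.4977 -0.1886  0.154 ] [ 3.1409 -0.0012  0.1574] [ 0.1733  0.3859 -0.8868]
side hook_tip 0.61 [ 0.5728 -0.1779  0.1905] [245.5193 136.2216]
side pole_tip 0.65 [ 0.4972 -0.1873  0.1228] [269.4222 156.2097]
top hook_tip 0.46 [ 0.5693 -0.1751  0.1869] [313.8019 162.7005]
top pole_tip 0.98 [ 0.496  -0.1851  0.123 ] [312.9162 191.8074]
pred tip [269.5884 155.6948] [314.1644 191.4564]
fit side (np.float64(0.4999165300582945), np.float64(-0.1885562603090084), np.float64(10.163044609853745), np.float64(129.70695187165776), np.float64(138.55436720142603))
crop org 203 107
```

View pics/l2.png

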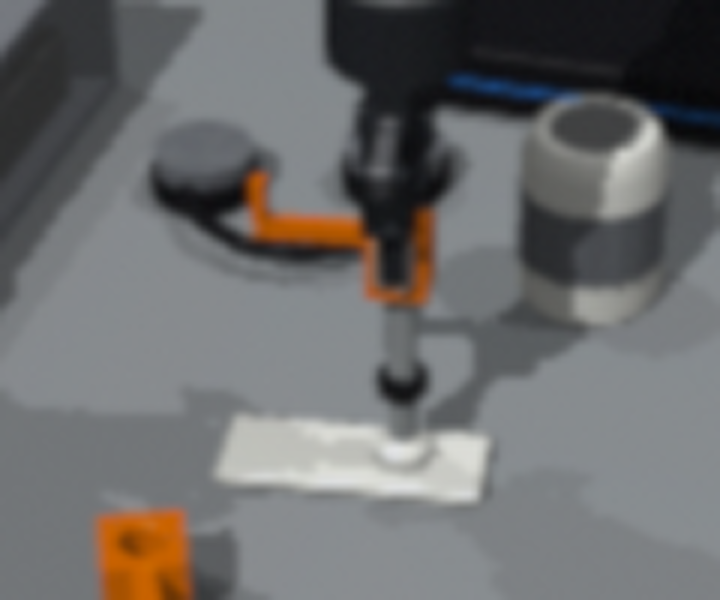

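The sleeve centre (crop x≈400) now sits over the pole (x≈401). I'll go down in small steps and read the force after each.

```bash
python3 -m inch '[[[1,0,0,0.3,0],[1,0,0,0.3,0],[1,0,0,0.2,0],[1,0,0,0,0]]]'; python3 -m inch '[[[1,0,0,0.2,0],[1,0,0,0,0]]]';  python3 -m inch '[[[1,0,0,0.2,0],[1,0,0,0,0]]]'
```

```text
time_s: 9.65
tcp_pos: [0.4968, -0.1882, 0.1448]
ee_rot: [-3.141, 0.001, 0.157]
force: [-0.5, -0.5, 0.0]
gripper_width: 0.386
grip_force: 59.7
time_s: 9.85
tcp_pos: [0.4971, -0.1883, 0.1431]
ee_rot: [-3.141, 0.0, 0.157]
force: [0.7, -0.6, 0.3]
gripper_width: 0.386
grip_force: 59.7
time_s: 10.05
tcp_pos: [0.4974, -0.1888, 0.1414]
ee_rot: [3.141, -0.0, 0.157]
force: [0.0, -0.3, -0.7]
gripper_width: 0.384
grip_force: 59.8
```

```bash
python3 -m inch '[[[1,0,0,0.15,0],[1,0,0,0,0]]]'; python3 -m inch '[[[1,0,0,0.15,0],[1,0,0,0,0]]]';  python3 -m inch '[[[1,0,0,0.15,0],[1,0,0,0,0]]]'
```

```text
time_s: 10.25
tcp_pos: [0.4975, -0.1892, 0.1402]
ee_rot: [3.14, -0.0, 0.157]
force: [0.2, -3.2, 1.9]
gripper_width: 0.388
grip_force: 60.1
time_s: 10.45
tcp_pos: [0.4975, -0.1894, 0.1384]
ee_rot: [3.139, -0.0, 0.157]
force: [-0.1, -5.5, 0.7]
gripper_width: 0.388
grip_force: 60.1
time_s: 10.65
tcp_pos: [0.4976, -0.1896, 0.137]
ee_rot: [3.139, -0.0, 0.157]
force: [0.2, -5.2, 1.3]
gripper_width: 0.39
grip_force: 60.2
```

A steady -y push means the pole axis lies about 1 mm toward -y, so I'll shift +tool-y.

```bash
python3 -m inch '[[[1,0,0.1,0,0],[1,0,0,0,0]]]'; python3 -m inch '[[[1,0,0.05,0.1,0],[1,0,0,0,0]]]';  python3 -m inch '[[[1,0,0,0.1,0],[1,0,0,0,0]]]'
```

```text
time_s: 10.85
tcp_pos: [0.4976, -0.1897, 0.137]
ee_rot: [3.141, -0.0, 0.157]
force: [-0.8, -4.3, 2.8]
gripper_width: 0.386
grip_force: 60.1
time_s: 11.05
tcp_pos: [0.4979, -0.1899, 0.1361]
ee_rot: [3.141, -0.001, 0.157]
force: [0.6, -4.4, 4.6]
gripper_width: 0.383
grip_force: 60.3
time_s: 11.25
tcp_pos: [0.498, -0.19, 0.135]
ee_rot: [3.141, -0.001, 0.158]
force: [1.2, -2.9, 3.6]
gripper_width: 0.384
grip_force: 60.4
```

```bash
python3 -m inch '[[[1,0,0.1,0,0],[1,0,0,0,0]]]'; python3 -m inch '[[[1,0,0,0.1,0],[1,0,0,0,0]]]';  python3 -m inch '[[[1,0,0,0.1,0],[1,0,0,0,0]]]'
```

```text
time_s: 11.45
tcp_pos: [0.498, -0.1902, 0.1347]
ee_rot: [-3.14, -0.001, 0.158]
force: [1.3, -0.4, 1.9]
gripper_width: 0.387
grip_force: 60.3
time_s: 11.65
tcp_pos: [0.498, -0.1903, 0.1334]
ee_rot: [-3.14, -0.001, 0.158]
force: [4.1, -0.2, -0.7]
gripper_width: 0.389
grip_force: 59.9
time_s: 11.85
tcp_pos: [0.4979, -0.1904, 0.1324]
ee_rot: [-3.141, -0.001, 0.158]
force: [3.6, 1.1, -0.4]
gripper_width: 0.387
grip_force: 59.8
```

```bash
for i in 1; do python3 -m inch '[[[1,0,0,0.2,0],[1,0,0,0,0]]]'; python3 -m inch '[[[1,0,0,0.2,0],[1,0,0,0,0]]]';  python3 -m inch '[[[1,0,0,0.2,0],[1,0,0,0,0]]]'; python3 -m inch '[[[1,0,0,0.2,0],[1,0,0,0,0]]]'; python3 -m inch '[[[1,0,0,0.2,0],[1,0,0,0,0]]]'; done | grep -v -e time -e grip
```

```text
tcp_pos: [0.4979, -0.1906, 0.1305]
ee_rot: [-3.141, -0.001, 0.158]
force: [4.7, 1.3, -2.7]
tcp_pos: [0.4978, -0.1908, 0.1285]
ee_rot: [-3.141, -0.0, 0.158]
force: [5.0, 1.8, -1.3]
tcp_pos: [0.4976, -0.1908, 0.1265]
ee_rot: [-3.142, -0.0, 0.157]
force: [4.7, 1.0, -1.4]
tcp_pos: [0.4975, -0.1909, 0.1245]
ee_rot: [-3.142, 0.0, 0.157]
force: [5.9, -0.1, -0.9]
tcp_pos: [0.4975, -0.1909, 0.1225]
ee_rot: [-3.142, 0.0, 0.157]
force: [5.2, 0.5, -1.5]
```

```bash
for i in 1; do python3 -m inch '[[[1,0,0,0.2,0],[1,0,0,0.2,0],[1,0,0,0,0]]]'; python3 -m inch '[[[1,0,0,0.2,0],[1,0,0,0.2,0],[1,0,0,0,0]]]';  python3 -m inch '[[[1,0,0,0.2,0],[1,0,0,0,0]]]'; python3 -m inch '[[[1,0,0,0.2,0],[1,0,0,0,0]]]'; python3 -m inch '[[[1,0,0,0.2,0],[1,0,0,0,0]]]'; done | grep -v -e time -e grip
```

```text
tcp_pos: [0.4974, -0.1908, 0.1184]
ee_rot: [-3.141, 0.001, 0.157]
force: [4.8, 0.2, -1.2]
tcp_pos: [0.4973, -0.1908, 0.1143]
ee_rot: [-3.141, 0.001, 0.157]
force: [5.5, -0.0, -2.4]
tcp_pos: [0.4973, -0.1908, 0.1123]
ee_rot: [-3.141, 0.001, 0.157]
force: [5.6, 0.9, -1.6]
tcp_pos: [0.4973, -0.1908, 0.1104]
ee_rot: [-3.141, 0.001, 0.157]
force: [6.1, 1.4, -1.6]
tcp_pos: [0.4974, -0.1908, 0.1084]
ee_rot: [-3.141, 0.001, 0.157]
force: [5.5, 0.3, -2.5]
```

```bash
for i in 1; do python3 -m inch '[[[1,0,0,0.2,0],[1,0,0,0.2,0],[1,0,0,0,0]]]'; python3 -m inch '[[[1,0,0,0.2,0],[1,0,0,0.2,0],[1,0,0,0,0]]]';  python3 -m inch '[[[1,0,0,0.1,0],[1,0,0,0,0]]]'; python3 -m inch '[[[1,0,0,0.1,0],[1,0,0,0,0]]]'; done | grep -v -e time -e grip
```

```text
tcp_pos: [0.4973, -0.1908, 0.1043]
ee_rot: [-3.141, 0.001, 0.157]
force: [5.4, 0.6, -1.9]
tcp_pos: [0.4972, -0.1908, 0.1003]
ee_rot: [-3.141, 0.001, 0.157]
force: [4.9, 0.7, -1.8]
tcp_pos: [0.4972, -0.1907, 0.0993]
ee_rot: [-3.141, 0.001, 0.157]
force: [4.3, 0.7, -2.7]
tcp_pos: [0.497, -0.1907, 0.0981]
ee_rot: [-3.141, 0.001, 0.157]
force: [4.4, 0.9, -2.0]
```

```bash
for i in 1; do python3 -m inch '[[[1,0,0,0.1,0],[1,0,0,0,0]]]'; python3 -m inch '[[[1,0,0,0.1,0],[1,0,0,0,0]]]';  python3 -m inch '[[[1,0,0,0.1,0],[1,0,0,0,0]]]'; python3 -m inch '[[[1,0,0,0.1,0],[1,0,0,0,0]]]'; done | grep -v -e time -e grip
```

```text
tcp_pos: [0.4966, -0.1907, 0.0969]
ee_rot: [-3.141, 0.002, 0.157]
force: [5.0, -0.1, -4.7]
tcp_pos: [0.4966, -0.1907, 0.0961]
ee_rot: [-3.141, 0.002, 0.157]
force: [3.6, 0.0, -6.4]
tcp_pos: [0.4966, -0.1907, 0.0956]
ee_rot: [-3.141, 0.002, 0.157]
force: [1.3, 0.2, -3.5]
tcp_pos: [0.4967, -0.1908, 0.0947]
ee_rot: [-3.141, 0.002, 0.157]
force: [0.1, 0.5, -0.2]
```

The click shows: Fz dipped to -6.4 N and the ball's sideways push vanished. One small check step before I let go.

```bash
python3 -m inch '[[[1,0,0,0.05,0],[1,0,0,0,0]]]'| grep -v -e time -e grip
```

```text
tcp_pos: [0.4972, -0.1909, 0.0943]
ee_rot: [-3.142, 0.001, 0.157]
force: [-0.2, -0.3, 0.0]
```

```bash
python3 -m inch '[[[0,0,0,0,0],[-0.3,0,0,0,0],[-0.4,0,0,0,0],[-0.4,0,0,0,0],[-0.4,0,0,0,0],[-0.4,0,0,0,0]]]'; python3 -m inch '[[[-0.4,0,0,-1,0],[-0.4,0,0,-2,0],[-0.4,0,0,-4,0],[-0.4,0,0,-4,0],[-0.4,0,0,-4,0],[-0.4,-3,0,0,0],[-0.4,-4,0,0,0],[-0.4,-4,0,0,0],[-0.4,-4,0,0,0],[-0.4,0,0,0,0]]]'
cat > fin.py <<'E'
from fit import *
s=cams.grab_frame("side");t=cams.grab_frame("top")
m=orange(s,px(s,(.515,-.185,.09)))
for z in(.066,.068,.070,.072): print(z,fit([s],[m],(.497,-.19,.157),BX,z))
for c,f in(("side",s),("top",t)):
    for n in("hanger","hook_tip","pole_tip"):
        for d in cams.tip_of(c,n)[:4]:
            P=w(f,d["point"])
            if abs(P[1]+.19)<.1: print(c,n,round(d["conf"],2),P)
cv2.imwrite("pics/fin.png",np.hstack([cv2.resize(s["pixels"][125:200,225:315],(400,333),interpolation=cv2.INTER_CUBIC),cv2.resize(t["pixels"][150:225,265:355],(400,333),interpolation=cv2.INTER_CUBIC)]))
for n in("speaker","jar","remote","headphones"):
    for d in cams.find_in("side",n)[:1]: print(n,w(s,d["point"]))
E
python3 fin.py
```

```text
time_s: 16.65
tcp_pos: [0.4976, -0.1909, 0.0943]
ee_rot: [-3.142, 0.0, 0.157]
force: [-0.4, 0.2, -0.5]
gripper_width: 0.703
grip_force: 0.0
time_s: 17.65
tcp_pos: [0.3446, -0.2136, 0.2449]
ee_rot: [-3.141, 0.003, 0.154]
force: [0.2, -0.8, -1.2]
gripper_width: 0.701
grip_force: 0.0
0.066 (np.float64(0.5005397081347954), np.float64(-0.1970381694131934), np.float64(8.775295864355613), np.float64(40.50392156862745), np.float64(100.67219251336897))
0.068 (np.float64(0.49939642026668324), np.float64(-0.19458518103677888), np.float64(8.723631298342129), np.float64(41.17629233511587), np.float64(75.48645276292335))
0.07 (np.float64(0.4985230488168371), np.float64(-0.19191352425732255), np.float64(9.124976695357057), np.float64(40.69358288770054), np.float64(53.41907308377897))
0.072 (np.float64(0.4977678049687648), np.float64(-0.18912855531206405), np.float64(8.84845444523688), np.float64(42.23262032085561), np.float64(48.12424242424242))
side hanger 0.53 [ 0.4982 -0.1937  0.0731]
side hook_tip 0.65 [ 0.5674 -0.1745  0.1274]
side pole_tip 0.75 [ 0.497  -0.1901  0.1242]
top hanger 0.75 [ 0.4948 -0.1934  0.0697]
top hook_tip 0.81 [ 0.5665 -0.1786  0.129 ]
top pole_tip 0.67 [ 0.4974 -0.1842  0.1233]
speaker [ 0.4325 -0.3656  0.0825]
jar [0.4416 0.4166 0.0853]
remote [0.3641 0.0186 0.0208]
headphones [ 0.6197 -0.4379  0.0267]
```

View pics/fin.png

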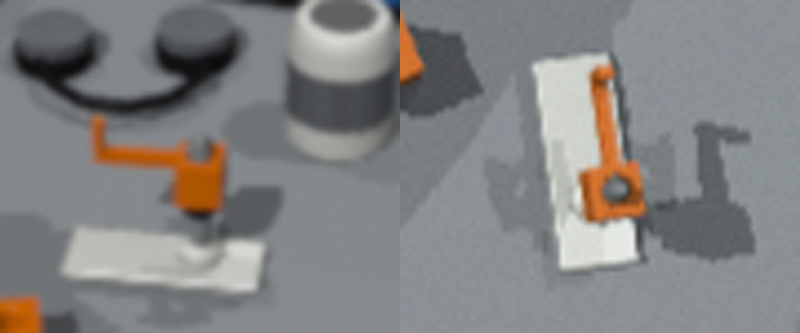

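The side crop (200,180) shows the sleeve resting on the black stop with the pole tip poking out of the top. In the top crop the hook points along the long end of the foot. The other items are within a few mm of where they were first measured, which is the networks' accuracy, and the arm is clear.

```bash
python3 -c "
from cell import robot
print(robot.job_done())"
```

```text
the job is handed in; nothing more can be done
None
```

The smallest orange hanger is on the pole: I felt it click past the ball, it looks seated on the stop with its hook over the long end of the foot, and I let go and handed the job in at about 18 s; I did not press to confirm it was fully home.

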